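# Show the edges of two label plates

## Task

Three label plates lie flat on the low wooden ledge. With the fingertips, push the brass one and the aluminium one straight towards the front of the ledge until the front edge of each stands out about 3 cm beyond the ledge, square to it, so that they can be picked up from below later. Do not lift or tip the plates, and leave the black plate and everything else where it is.

Things in the scene. Friction and masses are not known exactly. Their poses are not given: they have to be found in the camera images.
- ledge: low light-wood riser fixed to the table: a board 250 mm deep (its x) by 370 mm long (its y), 18 mm thick, on battens, its flat top 60 mm above the table; origin under its centre at table height; x points from its front edge to its rear edge, so its -x is the front, towards the robot. Nothing stands on it but the three plates, side by side about 115 mm apart, and nothing stands up at its edges
- ledge_front (a point): middle of the ledge's front upper edge, at the height of its top (60 mm above the table); axes as the ledge's
- plate_brass: label plate, a flat golden brass rectangle 100 mm (its x) by 70 mm (its y) and 6 mm thick, lying flat on the ledge; origin at the centre of its underside; its x axis points away from the front edge of the ledge. Loose, 0.2 to 0.4 kg; a light push at an edge slides it along the ledge and it stops when the push stops
- plate_brass_front (a point): middle of the brass plate's lower front edge, 50 mm to the -x side of its origin
- plate_aluminium: label plate, a flat silver aluminium rectangle 100 mm (its x) by 70 mm (its y) and 6 mm thick, lying flat on the ledge; origin at the centre of its underside; its x axis points away from the front edge of the ledge. Loose, 0.08 to 0.17 kg; a light push at an edge slides it along the ledge and it stops when the push stops
- plate_aluminium_front (a point): middle of the aluminium plate's lower front edge, 50 mm to the -x side of its origin
- plate_black: label plate, a flat black rectangle 100 mm (its x) by 70 mm (its y) and 6 mm thick, lying flat on the ledge; origin at the centre of its underside; its x axis points away from the front edge of the ledge. Loose, about 0.12 kg; a light push at an edge slides it along the ledge and it stops when the push stops
- jar: poured candle in a glass, 69 mm across and 82 mm high, standing on the table to the left of the ledge; origin under its centre
- tape: roll of tape lying flat, 96 mm across and 25 mm high, on the table left of the ledge's front; origin under its centre
- tin: green hinged tin 96 x 134 x 46 mm on the table to the right of the ledge; origin under its centre
- beaker: clear plastic beaker 80 x 92 x 119 mm, back right on the table; origin under its centre
- lid_a: round wooden jar lid, 72 mm across and 10 mm high, on the table at the right; origin under its centre
- mould: pink mould tray 90 x 130 x 22 mm, at the back of the table; origin under its centre

How it is judged (in metres and radians):
At the end, for the whole second after the job is handed in: The front edges of the brass and the aluminium plate stand 18 to 42 mm out beyond the ledge's front edge, each plate is square to the ledge within 0.15 rad, lies flat on its top (within 3 mm) and is at rest; the black plate has moved less than 8 mm and the other things less than 15 mm (x of plate_brass_front in the frame of ledge_front between -0.042 and -0.018 m and z of plate_brass in the frame of ledge_front between -0.003 and 0.003 m and angle between the x axis of each of plate_brass, plate_aluminium and the x axis of ledge, either way round below 0.15 rad and linear speed of each of plate_brass, plate_aluminium below 0.01 m/s and x of plate_aluminium_front in the frame of ledge_front between -0.042 and -0.018 m and z of plate_aluminium in the frame of ledge_front between -0.003 and 0.003 m and distance of plate_black from where it was at the start of the episode below 0.008 m and distance of each of jar, tape, tin, beaker, lid_a, mould from where it was at the start of the episode below 0.015 m); the robot touches nothing.
It fails at once if the brass plate is lifted or tipped off the ledge top (z of plate_brass in the frame of ledge_front above 0.01 m or z of plate_brass in the frame of ledge_front below -0.01 m or angle between plate_brass's own z axis and vertical above 0.17 rad).
It fails at once if the aluminium plate is lifted or tipped off the ledge top (z of plate_aluminium in the frame of ledge_front above 0.01 m or z of plate_aluminium in the frame of ledge_front below -0.01 m or angle between plate_aluminium's own z axis and vertical above 0.17 rad).
It fails at once if the black plate is shifted by more than 8 mm (distance of plate_black from where it was at the start of the episode above 0.008 m).
It fails at once if something else on the table is shifted by more than 15 mm or tipped (distance of any of jar, tape, tin, beaker, lid_a, mould from where it was at the start of the episode above 0.015 m or angle between any of jar, tape, tin, beaker, lid_a, mould's own z axis and vertical above 0.2 rad).
It also fails if it takes over 58 s, if anything falls off the work surface, if the arm or the gripper's body presses on something with over 40 N, if the wrist force passes 120 N, or if a joint passes its speed limit or range.

## Robot

A 6-joint arm with a two-finger parallel gripper is mounted at the origin on a cart in front of the work surface, level with it; the furniture and walls round the work are solid. World frame = base frame: x ahead of the robot, y to its left, z up, the work surface at z = 0. Lengths are in mm, angles in degrees, forces in N, time in s.
With the tool pointing down it reaches from about 350 to 725 mm from the base axis. Payload 4.3 kg.
Tool frame: the origin (TCP) lies at the very end of the fingers, on their centre line; the grasp point (between the pads) lies 19 mm behind it; z points along the fingers, y is the line along which they close (so a half turn about z gives the same grasp; the last joint's range is limited). The gripper opens to 85 mm and grips with 20 to 120 N. Pads are 22 mm wide; open, the fingers measure 114 mm over their backs; the gripper's body (76 mm by 85 mm) begins 54 mm behind the grasp point. The pads swing forward as they close: fully open they stand 13 mm farther back than shut.
Start: joints at [-76.908, 21.618, 4.641, 73.018, 0, 83.68], TCP at [191.116, -542.348, 231.329] pointing down, gripper open.
Joint ranges: [-156.06, 156.06], [-48.1, 94.91], [-58.44, 69.94], [-101.28, 121.22], [-78.64, 73.56], [-180, 180]. Speed limits (degrees/s): [147.25, 147.25, 180, 180, 180, 180].

## Interface

Orientations are given as a 3x3 rotation matrix whose columns are the frame's x, y, z axes.
In Python, from station import manip, snapshot gives the robot as it stands (manip), with the cameras as plain functions.
- The arm moves only by the shell command python3 nudge.py [FORCE], which reads ROWS from standard input. ROWS is a JSON object with one list for each field, all of the same length, 1 to 10, a row being the entries at one place: jaw (the finger opening in mm), x, y, z (the shift in a scale on which 1.0 is 600 mm), drx, dry, drz (a rotation vector in fractions of the full range, 1 being 180 degrees); each row shifts and turns the commanded pose from where the row before left it, along the tool's axes as they then stand; what a row does not reach is not made up. A row lasts 1/12 s, in which the tool goes at most 41.7 mm and 7.16 degrees, less where a joint would pass 70% of its speed; a pose out of reach is approached as far as the arm can. The fingers move at their own pace and stop on an object; FORCE is the grip in N (left out, the last holds). Time passes only in rows, so rows that do not move let the fingers close. It prints the time, the measured TCP pose, the force, the opening and the grip force at its end. Input that does not fit is refused with a message, and nothing moves.
- manip.read_state(): the state, without advancing time (a new reading comes with each control period).
- snapshot(name): name is "scene" or "top" or "wrist"; returns a dict with "color" (400x640x3 uint8, red, green, blue), "z_map" (400x640 float32, mm along the optical axis (not along the pixel's ray), 0 where there is no reading), "vertical_fov" (degrees; the focal length in pixels is half the picture's height over the tangent of half this angle, whatever the lens; pixels are square), "cx", "cy" (the principal point, pixels), "k1" (the pictures are not rectified: a ray, as slopes to the right and down, at radius r is drawn at 1 + k1 r^2 times it, then the intrinsics apply), "pose" (4x4, takes a point from camera to world coordinates); the wrist camera has in their place "T_tool_cam" (4x4, takes a point from camera to tool coordinates, whose origin is the TCP and whose axes are the flange's). Camera axes: x right, y down, z forward; pixel columns grow to the right and rows downward; lengths in mm; the calibration is good to about 2 mm. A picture is of the moment at which its call begins: read the wrist's pose just before it.
- manip.finish_job(): hands the job in; it is judged then, once.
The state is a dict: "clock": time; "q": joint angles; "qvel": joint speeds; "tau": joint torques, N m; "tcp_pos": TCP position; "eef_rot": TCP orientation; "ft_force": force on the tool from outside, world axes, zero at the start; "torque": the same for the moment, N m; "finger_gap": finger opening in mm; "grasp_force": force on a finger pad.
Only numpy, scipy, OpenCV 4.12 (cv2) and the standard library are available. Lean on these libraries where they do the work, as an engineer would, in place of code of your own. Each camera call takes 0.05 s, during which the arm holds its last target. There are 200 camera calls.

## Working session

There is one attempt and no reset: what is moved stays moved. The work goes in short steps, Python scripts to look and compute and a shell command to move; the robot and the scene stay as the last step left them, time stands still between calls to the robot, and variables do not carry over. Pictures are saved under pics/ and viewed, at most 10 in all, crops included, and the job is handed in when it is done.

```bash
ls; mkdir -p pics; cat > h.py <<'E'
import numpy as np,cv2
from station import manip, snapshot
def K(s):
    f=200/np.tan(np.radians(s["vertical_fov"])/2)
    return np.array([[f,0,s["cx"]],[0,f,s["cy"]],[0,0,1]])
def toplane(s,px,z,pose=None):
    pose=np.array(s["pose"]) if pose is None else pose
    k=K(s);p=np.array(px,float).reshape(-1,2)
    d=(p-[k[0,2],k[1,2]])/k[0,0]; u=d.copy()
    for _ in range(20): u=d/(1+s["k1"]*(u**2).sum(1,keepdims=True))
    r=np.c_[u,np.ones(len(u))]@pose[:3,:3].T; o=pose[:3,3]
    return o+r*((z-o[2])/r[:,2])[:,None]
E
python3 - <<'E'
from h import *
for n in("top","scene"):
    s=snapshot(n);cv2.imwrite(f"pics/{n}0.png",s["color"][:,:,::-1]);np.save(n+"0.npy",s,allow_pickle=True)
    print(n,s["pose"])
st=manip.read_state();print(st["clock"],st["tcp_pos"],st["eef_rot"])
E
```

```text
nudge.py
pics
station.py
top [[ 1.55188238e-02 -9.98135248e-01  5.90355224e-02  4.49325637e+02]
 [-9.99811971e-01 -1.61772776e-02 -1.06919548e-02  8.67314083e+00]
 [ 1.16270510e-02 -5.88584954e-02 -9.98198622e-01  1.66235690e+03]
 [ 0.00000000e+00  0.00000000e+00  0.00000000e+00  1.00000000e+00]]
scene [[-8.69849377e-01 -3.93414720e-01  2.97635547e-01  1.96524215e+02]
 [-4.93306627e-01  6.97667332e-01 -5.19527540e-01  6.65290878e+02]
 [-3.26081627e-03 -5.98736295e-01 -8.00939583e-01  1.05548652e+03]
 [ 0.00000000e+00  0.00000000e+00  0.00000000e+00  1.00000000e+00]]
0.1 [ 190.97630846 -541.72998365  230.4508318 ] [[ 9.43153902e-01  3.32356047e-01 -4.18093672e-04]
 [ 3.32356247e-01 -9.43152208e-01  1.79928037e-03]
 [ 2.03675742e-04 -1.83595435e-03 -9.99998294e-01]]
```

View pics/top0.png

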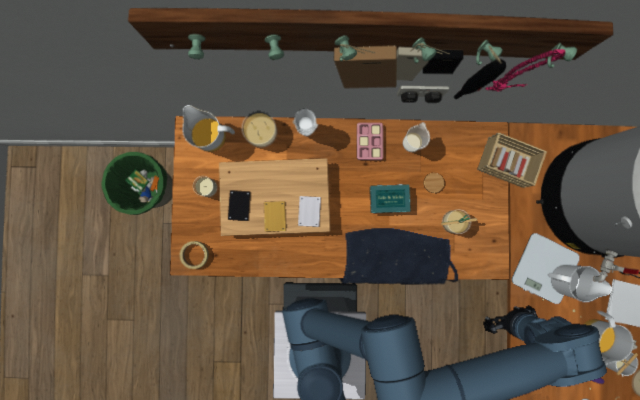

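View pics/scene0.png

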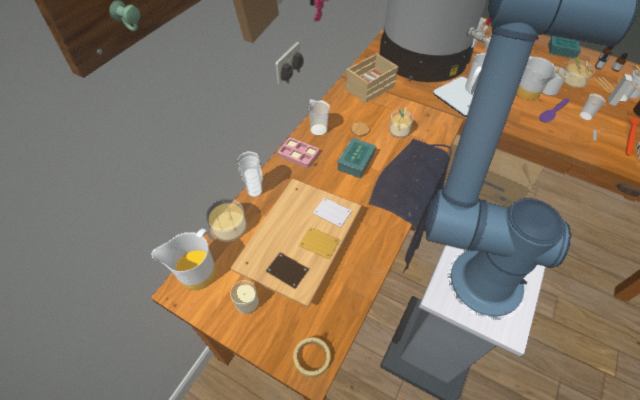

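The top view shows the ledge spanning about (220,163) to (330,234). The plates are black at (240,206), brass at (275,216) and aluminium at (309,211), and the front of the ledge is at the bottom, near row 234. The scene view agrees. Next I'll measure them.

```bash
cat >> h.py <<'E'
def measure(s,ledge=True,scene=False):
    hsv=cv2.cvtColor(s["color"],cv2.COLOR_RGB2HSV);H,S,V=[hsv[:,:,i].astype(int) for i in range(3)]
    roi=np.zeros(H.shape,bool)
    if scene: roi[185:300,235:365]=1
    else: roi[165:250,224:327]=1
    m={"alu":(S<50)&(V>110),"brass":(S>135)&(H>=18)&(H<33)&(V>90),"black":(V<60)}
    out={}
    for n,k in m.items():
        k=(k&roi).astype(np.uint8)
        k=cv2.morphologyEx(k,cv2.MORPH_CLOSE,np.ones((5,5)))
        c=max(cv2.findContours(k,0,cv2.CHAIN_APPROX_NONE)[0],key=cv2.contourArea).reshape(-1,2)
        p=toplane(s,c,66)[:,:2].astype(np.float32)
        (cx,cy),(w,h),a=cv2.minAreaRect(p)
        if w<h: w,h,a=h,w,a-90
        a=(a+90)%180-90
        out[n]=(cx,cy,w,h,a);print(n,np.round(out[n],1))
    return out
E
python3 - <<'E'
from h import *
s=np.load("top0.npy",allow_pickle=True).item();measure(s)
t=np.load("scene0.npy",allow_pickle=True).item();measure(t,scene=True)
print(np.round(toplane(s,[(220,163),(328,159),(330,233),(222,235)],60)))
c=cv2.cvtColor(s["color"],cv2.COLOR_RGB2HSV)
for p in [(275,215),(309,212),(260,180),(250,240),(240,206)]:print(c[p[1],p[0]])
a=s["color"][140:260,180:350,::-1];b=t["color"][170:310,220:380,::-1]
cv2.imwrite("pics/c0.png",np.vstack([cv2.resize(a,(400,282),interpolation=0),cv2.resize(b,(400,318),interpolation=cv2.INTER_CUBIC)]))
E
```

```text
alu [498.1  44.3  99.5  71.2  -2.4]
brass [479.2 159.9 100.7  70.6   1.3]
black [513.5 281.3  95.8  66.6  -3. ]
alu [498.9  45.7 100.4  70.6  -2.8]
brass [480.3 161.  100.   71.9   2.8]Traceback (most recent call last):
  File "<stdin>", line 3, in <module>
  File "h.py", line 23, in measure
    c=max(cv2.findContours(k,0,cv2.CHAIN_APPROX_NONE)[0],key=cv2.contourArea).reshape(-1,2)
      ~~~^^^^^^^^^^^^^^^^^^^^^^^^^^^^^^^^^^^^^^^^^^^^^^^^^^^^^^^^^^^^^^^^^^^^
ValueError: max() iterable argument is empty
```

```bash
sed -i 's/(V<60)/(V<75)/' h.py; python3 - <<'E'
from h import *
s=np.load("top0.npy",allow_pickle=True).item()
t=np.load("scene0.npy",allow_pickle=True).item();
c=cv2.cvtColor(s["color"],cv2.COLOR_RGB2HSV)
for x in(258,292): print(x,c[225:242,x].tolist())
from itertools import product
def ledge(s,roi,z=60):
    c=cv2.cvtColor(s["color"],cv2.COLOR_RGB2HSV).astype(int)
    k=(((c[:,:,1]<150)&(c[:,:,2]>130))).astype(np.uint8);r=np.zeros_like(k);r[roi]=1;k=cv2.morphologyEx(k*r,cv2.MORPH_CLOSE,np.ones((25,25)))
    k=cv2.morphologyEx(k,cv2.MORPH_OPEN,np.ones((15,15)))
    q=max(cv2.findContours(k,0,cv2.CHAIN_APPROX_NONE)[0],key=cv2.contourArea)
    p=toplane(s,q.reshape(-1,2),z)[:,:2].astype(np.float32);R=cv2.minAreaRect(p);print("ledge",R,cv2.boxPoints(R).round(1).tolist())
ledge(s,np.s_[150:250,208:345])
a=s["color"][140:260,180:350,::-1];b=t["color"][170:310,220:380,::-1]
cv2.imwrite("pics/c0.png",np.vstack([cv2.resize(a,(400,282),interpolation=0),cv2.resize(b,(400,318),interpolation=cv2.INTER_CUBIC)]))
E
```

```text
258 [[16, 118, 177], [16, 117, 178], [16, 117, 188], [17, 116, 191], [16, 117, 192], [16, 117, 187], [17, 118, 180], [17, 118, 180], [16, 120, 174], [15, 138, 109], [13, 170, 84], [14, 182, 80], [13, 182, 87], [13, 176, 133], [13, 178, 136], [13, 179, 138], [14, 176, 151]]
292 [[16, 117, 185], [16, 117, 178], [16, 117, 183], [17, 116, 192], [17, 116, 196], [17, 117, 190], [16, 117, 179], [16, 119, 165], [15, 142, 97], [13, 178, 83], [14, 179, 81], [13, 182, 87], [13, 177, 143], [14, 177, 154], [13, 174, 160], [14, 177, 163], [14, 175, 166]]
ledge ((544.7515258789062, 183.4493408203125), (248.5823516845703, 407.48553466796875), 3.034578561782837) [[409.79998779296875, 380.29998779296875], [431.3999938964844, -26.600000381469727], [679.7000122070312, -13.399999618530273], [658.0999755859375, 393.5]]
```

View pics/c0.png

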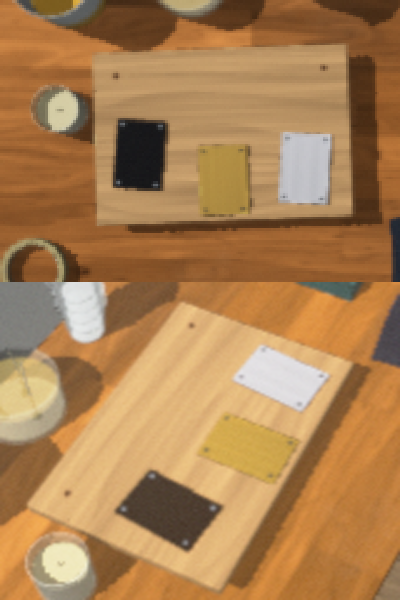

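The crop shows three plates on the ledge. Aluminium and black are turned a few degrees from square, and the brass front edge almost reaches the ledge's front. Next I'll fit the front edge line and turn the wrist.

Careful with the scale: shifts go in shares of 600 mm and turns go in shares of 180 degrees. That gives: -7 degrees is -0.0389.

```bash
cat >> h.py <<'E'
def front(s,cols=None):
    # last light-wood row in columns between the plates, sub-pixel by V threshold 130
    V=cv2.cvtColor(s["color"],cv2.COLOR_RGB2HSV)[:,:,2].astype(float);P=[]
    for x in cols or list(range(225,262))+list(range(290,298))+list(range(322,327)):
        for y in range(229,240):
            if V[y,x]>130>=V[y+1,x]: P.append((x,y+(V[y,x]-130)/(V[y,x]-V[y+1,x])));break
    w=toplane(s,P,60); vx,vy,x0,y0=cv2.fitLine(w[:,:2].astype(np.float32),cv2.DIST_HUBER,0,.01,.01).ravel()
    yaw=np.degrees(np.arctan(-vx/vy)); d=(w[:,:2]-[x0,y0])@[np.cos(np.radians(yaw)),np.sin(np.radians(yaw))]
    print("front yaw",yaw,"pt",x0,y0,"rms",d.std());return np.radians(yaw),np.array([x0,y0])
E
python3 - <<'E'
from h import *
s=np.load("top0.npy",allow_pickle=True).item();yaw,p=front(s)
u=np.array([np.cos(yaw),np.sin(yaw)]);v=np.array([-u[1],u[0]])
for n,m in measure(s).items():
    c=np.array(m[:2])-p;print(n,"u,v",c@u,c@v,"front",c@u-50,"rear ctr world",m[0]+50*u[0],m[1]+50*u[1])
E
echo '{"jaw": [40, 40, 40, 40, 40, 40, 40, 40, 40, 40], "x": [0, 0, 0, 0, 0, 0, 0, 0, 0, 0], "y": [0, 0, 0, 0, 0, 0, 0, 0, 0, 0], "z": [0, 0, 0, 0, 0, 0, 0, 0, 0, 0], "drx": [0, 0, 0, 0, 0, 0, 0, 0, 0, 0], "dry": [0, 0, 0, 0, 0, 0, 0, 0, 0, 0], "drz": [-0.0389, -0.0389, -0.0389, -0.0389, -0.0389, -0.0389, -0.0389, -0.0389, -0.0389, -0.0389]}' | python3 nudge.py
echo '{"jaw": [40, 40, 40, 40, 40, 40, 40, 40, 40, 40], "x": [0, 0, 0, 0, 0, 0, 0, 0, 0, 0], "y": [0, 0, 0, 0, 0, 0, 0, 0, 0, 0], "z": [0, 0, 0, 0, 0, 0, 0, 0, 0, 0], "drx": [0, 0, 0, 0, 0, 0, 0, 0, 0, 0], "dry": [0, 0, 0, 0, 0, 0, 0, 0, 0, 0], "drz": [-0.0389, -0.0389, -0.0389, -0.0389, -0.0389, -0.0389, -0.0389, -0.0389, -0.0389, -0.0389]}' | python3 nudge.py
echo '{"jaw": [40, 40, 40, 40], "x": [0, 0, 0, 0], "y": [0, 0, 0, 0], "z": [0, 0, 0, 0], "drx": [0, 0, 0, 0], "dry": [0, 0, 0, 0], "drz": [-0.0389, -0.0389, -0.0389, -0.0167]}' | python3 nudge.py
```

```text
front yaw 3.027711 pt 417.33118 234.4094 rms 0.4320445489289097
alu [498.1  44.3  99.5  71.2  -2.4]
brass [479.2 159.9 100.7  70.6   1.3]
black [512.9 281.2  97.9  69.7  -4. ]
alu u,v 70.62914019508781 -194.1019601180608 front 20.629140195087814 rear ctr world 548.0442 46.949883
brass u,v 57.85383508266909 -77.68610134342293 front 7.853835082669093 rear ctr world 529.13776 162.52846
black u,v 97.9465736690779 41.665336812227906 front 47.94657366907791 rear ctr world 562.8705 283.83096
clock: 0.93
tcp_pos: [191.0, -541.9, 230.8]
eef_rot: [[0.004, 1.0, -0.0], [1.0, -0.004, 0.001], [0.001, -0.0, -1.0]]
ft_force: [-0.5, 0.3, 0.1]
finger_gap: 40.0
grasp_force: 0.0
clock: 1.77
tcp_pos: [191.0, -541.9, 230.8]
eef_rot: [[-0.938, 0.346, -0.0], [0.346, 0.938, 0.001], [0.001, 0.001, -1.0]]
ft_force: [-0.4, 0.2, -0.1]
finger_gap: 39.7
grasp_force: 0.0
clock: 2.1
tcp_pos: [191.0, -542.0, 230.8]
eef_rot: [[-0.998, -0.064, -0.0], [-0.064, 0.998, 0.001], [0.0, 0.001, -1.0]]
ft_force: [-0.5, 0.4, 0.5]
finger_gap: 40.2
grasp_force: 0.0
```

Scaled: 31 mm is 0.0517, -24 mm is -0.04, 0.6 degrees is 0.0033.

```bash

echo '{"jaw": [40, 40, 40, 40, 40, 40, 40, 40, 40], "x": [-0.04, -0.04, -0.04, -0.04, -0.04, -0.04, -0.04, -0.04, -0.04], "y": [0.0517, 0.0517, 0.0517, 0.0517, 0.0517, 0.0517, 0.0517, 0.0517, 0.0517], "z": [0, 0, 0, 0, 0, 0, 0, 0, 0], "drx": [0, 0, 0, 0, 0, 0, 0, 0, 0], "dry": [0, 0, 0, 0, 0, 0, 0, 0, 0], "drz": [0.0033, 0, 0, 0, 0, 0, 0, 0, 0]}' | python3 nudge.py
echo '{"jaw": [40, 40, 40, 40, 40, 40, 40, 40, 40, 40], "x": [-0.04, -0.04, -0.04, -0.04, -0.04, -0.04, -0.04, -0.04, 0, 0], "y": [0.0517, 0.0517, 0.0517, 0.0517, 0.0517, 0.0517, 0.0517, 0.0517, 0, 0], "z": [0, 0, 0, 0, 0, 0, 0, 0, 0, 0], "drx": [0, 0, 0, 0, 0, 0, 0, 0, 0, 0], "dry": [0, 0, 0, 0, 0, 0, 0, 0, 0, 0], "drz": [0, 0, 0, 0, 0, 0, 0, 0, 0, 0]}' | python3 nudge.py
```

```text
clock: 2.85
tcp_pos: [393.3, -250.9, 231.0]
eef_rot: [[-0.999, -0.049, -0.0], [-0.049, 0.999, 0.0], [0.0, 0.0, -1.0]]
ft_force: [0.4, 0.1, 0.0]
finger_gap: 40.1
grasp_force: 0.0
clock: 3.68
tcp_pos: [572.7, 6.0, 230.3]
eef_rot: [[-0.999, -0.053, -0.001], [-0.053, 0.999, -0.0], [0.001, -0.0, -1.0]]
ft_force: [-1.4, 0.3, 0.3]
finger_gap: 39.8
grasp_force: 0.0
```

Scaled: 35 mm is 0.0583, 30 mm is 0.05.

```bash

echo '{"jaw": [40, 40, 40, 40, 40, 40, 40, 40, 40], "x": [-0.0183, -0.0167, 0, 0, 0, 0, 0, 0, 0], "y": [0.035, 0.035, 0, 0, 0, 0, 0, 0, 0], "z": [0, 0, 0.0583, 0.0583, 0.0583, 0.05, 0.025, 0, 0], "drx": [0, 0, 0, 0, 0, 0, 0, 0, 0], "dry": [0, 0, 0, 0, 0, 0, 0, 0, 0], "drz": [0, 0, 0, 0, 0, 0, 0, 0, 0]}' | python3 nudge.py
python3 - <<'E'
from h import *
s=snapshot("scene");cv2.imwrite("pics/s1.png",cv2.resize(s["color"][120:310,220:440,::-1],(660,570),interpolation=cv2.INTER_CUBIC))
E
```

```text
clock: 4.43
tcp_pos: [589.8, 46.0, 80.7]
eef_rot: [[-0.999, -0.047, -0.003], [-0.047, 0.999, -0.0], [0.003, -0.0, -1.0]]
ft_force: [-0.4, -0.0, 0.8]
finger_gap: 39.8
grasp_force: 0.0
```

View pics/s1.png

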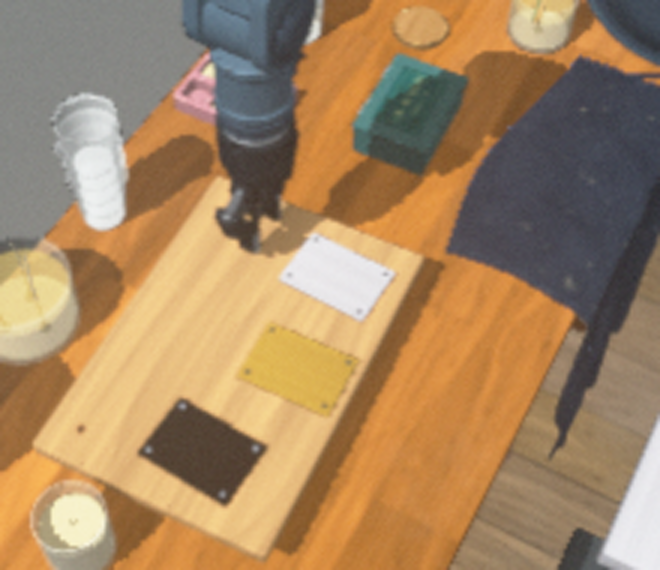

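The gripper is at about (255,210) in the crop, hovering over bare wood behind the aluminium plate at (340,275). I'll descend under guard to find the height of the ledge top.

Scaled: 8 mm is 0.0133, 3 mm is 0.005.

```bash

echo '{"jaw": [40, 40, 40, 40], "x": [0, 0, 0, 0], "y": [0, 0, 0, 0], "z": [0.0133, 0.005, 0.0033, 0], "drx": [0, 0, 0, 0], "dry": [0, 0, 0, 0], "drz": [0, 0, 0, 0]}' | python3 nudge.py
echo '{"jaw": [40, 40], "x": [0, 0], "y": [0, 0], "z": [0.0033, 0], "drx": [0, 0], "dry": [0, 0], "drz": [0, 0]}' | python3 nudge.py
echo '{"jaw": [40, 40], "x": [0, 0], "y": [0, 0], "z": [0.0017, 0], "drx": [0, 0], "dry": [0, 0], "drz": [0, 0]}' | python3 nudge.py
```

```text
clock: 4.82
tcp_pos: [591.4, 47.2, 68.4]
eef_rot: [[-0.999, -0.049, 0.0], [-0.049, 0.999, -0.0], [-0.0, -0.0, -1.0]]
ft_force: [-0.1, -0.4, 0.7]
finger_gap: 39.9
grasp_force: 0.0
clock: 4.98
tcp_pos: [591.4, 47.3, 66.3]
eef_rot: [[-0.999, -0.049, 0.0], [-0.049, 0.999, -0.0], [-0.0, -0.0, -1.0]]
ft_force: [-0.1, -0.6, -0.4]
finger_gap: 39.7
grasp_force: 0.0
clock: 5.15
tcp_pos: [591.3, 47.3, 65.2]
eef_rot: [[-0.999, -0.049, -0.0], [-0.049, 0.999, -0.0], [0.0, -0.0, -1.0]]
ft_force: [-0.7, -1.2, -0.3]
finger_gap: 40.2
grasp_force: 0.0
```

Scaled: 2 mm is 0.0033.

```bash

for i in 1; do echo '{"jaw": [40, 40], "x": [0, 0], "y": [0, 0], "z": [0.0033, 0], "drx": [0, 0], "dry": [0, 0], "drz": [0, 0]}' | python3 nudge.py | grep -E 'tcp|ft'
echo '{"jaw": [40, 40], "x": [0, 0], "y": [0, 0], "z": [0.0017, 0], "drx": [0, 0], "dry": [0, 0], "drz": [0, 0]}' | python3 nudge.py| grep -E 'tcp|ft'
echo '{"jaw": [40, 40], "x": [0, 0], "y": [0, 0], "z": [0.0017, 0], "drx": [0, 0], "dry": [0, 0], "drz": [0, 0]}' | python3 nudge.py| grep -E 'tcp|ft'; done
```

```text
tcp_pos: [591.2, 47.3, 63.0]
ft_force: [-0.3, -0.7, -0.3]
tcp_pos: [591.2, 47.2, 62.1]
ft_force: [0.2, 0.0, -0.0]
tcp_pos: [591.3, 47.2, 61.1]
ft_force: [-0.5, -0.8, -0.1]
```

Scaled: 1 mm is 0.0017.

```bash

echo '{"jaw": [40, 40], "x": [0, 0], "y": [0, 0], "z": [0.0017, 0], "drx": [0, 0], "dry": [0, 0], "drz": [0, 0]}' | python3 nudge.py | grep -E 'tcp|ft'
echo '{"jaw": [40, 40], "x": [0, 0], "y": [0, 0], "z": [0.0017, 0], "drx": [0, 0], "dry": [0, 0], "drz": [0, 0]}' | python3 nudge.py| grep -E 'tcp|ft'
```

```text
tcp_pos: [591.2, 47.2, 60.1]
ft_force: [0.2, 0.4, -0.3]
tcp_pos: [591.2, 47.2, 59.1]
ft_force: [-0.3, -0.1, 0.0]
```

Scaled: 1 mm is 0.0017.

```bash

echo '{"jaw": [40, 40], "x": [0, 0], "y": [0, 0], "z": [0.0017, 0], "drx": [0, 0], "dry": [0, 0], "drz": [0, 0]}' | python3 nudge.py | grep -E 'tcp|ft'
echo '{"jaw": [40, 40], "x": [0, 0], "y": [0, 0], "z": [0.0017, 0], "drx": [0, 0], "dry": [0, 0], "drz": [0, 0]}' | python3 nudge.py| grep -E 'tcp|ft'
```

```text
tcp_pos: [591.5, 47.2, 58.6]
ft_force: [0.2, -0.2, 3.2]
tcp_pos: [591.5, 47.2, 58.5]
ft_force: [-2.4, 0.1, 9.4]
```

```bash

echo '{"jaw": [40, 40, 40, 40, 40, 40, 40, 40, 40], "x": [0, 0.0133, 0.0133, 0.0067, 0.0067, 0.0067, 0.0067, 0.0067, 0.0067], "y": [0, 0, 0, 0, 0, 0, 0, 0, 0], "z": [-0.0067, 0, 0, 0, 0, 0, 0, 0, 0], "drx": [0, 0, 0, 0, 0, 0, 0, 0, 0], "dry": [0, 0, 0, 0, 0, 0, 0, 0, 0], "drz": [0, 0, 0, 0, 0, 0, 0, 0, 0]}' | python3 nudge.py
echo '{"jaw": [40, 40, 40, 40, 40, 40, 40, 40], "x": [0.0067, 0.0067, 0.0067, 0.0067, 0.0067, 0.0067, 0, 0], "y": [0, 0, 0, 0, 0, 0, 0, 0], "z": [0, 0, 0, 0, 0, 0, 0, 0], "drx": [0, 0, 0, 0, 0, 0, 0, 0], "dry": [0, 0, 0, 0, 0, 0, 0, 0], "drz": [0, 0, 0, 0, 0, 0, 0, 0]}' | python3 nudge.py
cat > look.py <<'E'
from h import *
import sys
yaw,p=np.radians(3.03),np.array([417.33,234.41])
u=np.array([np.cos(yaw),np.sin(yaw)]);v=np.array([-u[1],u[0]])
for n in("top","scene"):
    s=snapshot(n);print(n)
    if len(sys.argv)>1: cv2.imwrite(f"pics/{n}_{sys.argv[1]}.png",cv2.resize(s["color"][140:310,200:400,::-1],(600,510),interpolation=cv2.INTER_CUBIC))
    for k,m in measure(s,scene=n=="scene").items():
        c=np.array(m[:2])-p;print("   u",c@u,"v",c@v,"front",c@u-m[2]/2,"rear",c@u+m[2]/2,"yaw rel",m[4]-3.03)
st=manip.read_state();c=st["tcp_pos"][:2]-p;print("tcp u,v",c@u,c@v,st["tcp_pos"],st["clock"])
E
python3 look.py a
```

```text
clock: 7.07
tcp_pos: [551.2, 45.3, 61.3]
eef_rot: [[-0.999, -0.049, 0.0], [-0.049, 0.999, -0.0], [-0.0, -0.0, -1.0]]
ft_force: [0.3, -0.3, 0.2]
finger_gap: 39.6
grasp_force: 0.2
clock: 7.73
tcp_pos: [527.0, 44.1, 61.3]
eef_rot: [[-0.999, -0.049, -0.0], [-0.049, 0.999, -0.0], [0.0, -0.0, -1.0]]
ft_force: [0.0, 0.7, -0.9]
finger_gap: 39.8
grasp_force: 0.0
top
alu [508.3 128.5  10.1   0.    1.2]
brass [479.1 163.2 100.7  64.    1.3]
black [512.8 281.1  97.9  68.8  -2.3]
   u 85.19850947747726 v -110.51853003270833 front 80.1509745348503 rear 90.24604442010421 yaw rel -1.8658877897262571
   u 57.94269840670597 v -74.34570086738758 front 7.6077527279950345 rear 108.27764408541691 yaw rel -1.7371708440780638
   u 97.80775764848781 v 41.559028696101116 front 48.864043506642105 rear 146.7514717903335 yaw rel -5.317292480468749
scene
alu [467.   39.1 105.4  72.6   2.7]
brass [480.3 160.9  99.8  71.7   2.4]
black [545.4   7.7  99.5  68.5 -60.6]
   u 39.31918885047895 v -197.7142805836496 front -13.396051628036673 rear 92.03442932899458 yaw rel -0.31517651557922344
   u 59.01910509089353 v -76.78185871905892 front 9.105324878491189 rear 108.93288530329588 yaw rel -0.6651027488708494
   u 115.92307112036916 v -233.1948949540616 front 66.15308973609181 rear 165.69305250464652 yaw rel -63.61511161804199
tcp u,v 99.90158347637124 -195.88568977296595 [527.44620897  44.07884028  61.28832579] 7.8333
```

View pics/scene_a.png

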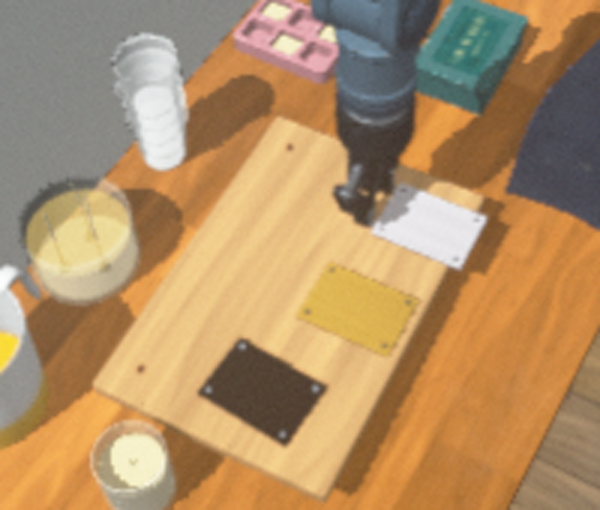

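The aluminium plate at (430,228) in the crop is now nearly square and stands about 12 mm out, and the other plates haven't moved. I'll push it 17 mm more, then back off and up.

Scaled: -25 mm is -0.0417, -10 mm is -0.0167.

```bash

echo '{"jaw": [40, 40, 40, 40, 40, 40, 40, 40, 40], "x": [0.0067, 0.0067, 0.0067, 0.0067, 0.0017, 0, 0, -0.0167, -0.0417], "y": [0, 0, 0, 0, 0, 0, 0, 0, 0], "z": [0, 0, 0, 0, 0, 0, 0, 0, 0], "drx": [0, 0, 0, 0, 0, 0, 0, 0, 0], "dry": [0, 0, 0, 0, 0, 0, 0, 0, 0], "drz": [0, 0, 0, 0, 0, 0, 0, 0, 0]}' | python3 nudge.py
echo '{"jaw": [40, 40, 40, 40, 40, 40, 40, 40], "x": [-0.025, -0.0167, 0, 0, 0, 0, 0, 0], "y": [0, 0, 0, 0.065, 0.065, 0.0617, 0, 0], "z": [-0.025, -0.0583, -0.05, 0, 0, 0, 0, 0], "drx": [0, 0, 0, 0, 0, 0, 0, 0], "dry": [0, 0, 0, 0, 0, 0, 0, 0], "drz": [0, 0, 0, 0, 0, 0, 0, 0]}' | python3 nudge.py
python3 look.py
```

```text
clock: 8.58
tcp_pos: [541.9, 45.1, 60.6]
eef_rot: [[-0.999, -0.049, -0.005], [-0.049, 0.999, -0.0], [0.005, 0.0, -1.0]]
ft_force: [-0.5, -0.0, 0.3]
finger_gap: 39.5
grasp_force: 0.0
clock: 9.25
tcp_pos: [564.3, 162.8, 141.0]
eef_rot: [[-0.999, -0.053, -0.0], [-0.053, 0.999, -0.0], [0.0, -0.0, -1.0]]
ft_force: [-1.0, -0.3, -0.1]
finger_gap: 40.3
grasp_force: 0.0
top
alu [445.9  38.4  97.2  70.6   0.9]
brass [481.2 139.8  97.5  30.3   1.2]
black [509.7 162.5 281.2  91.4  -6.5]
   u 18.213394478233536 v -197.24595128837493 front -30.40307204398326 rear 66.82986100045034 yaw rel -2.116083650588989
   u 58.80942527350582 v -97.87512340154696 front 10.053588786689417 rear 107.56526176032223 yaw rel -1.878574638366699
   u 88.39185102826006 v -76.65970587567894 front -52.208124557677436 rear 228.99182661419758 yaw rel -9.49997833251953
scene
alu [448.3  38.6 100.7  72.9   3.3]
brass [480.3 161.  100.   71.3   2.8]
black [642.9  60.5  95.8  88.4 -60.6]
   u 20.582370054714104 v -197.179517038217 front -29.766926515110114 rear 70.93166662453832 yaw rel 0.2915470314025881
   u 58.96874454116274 v -76.64555279377979 front 8.966573978418602 rear 108.97091510390689 yaw rel -0.24161723136901836
   u 216.09246514686947 v -185.63701761016176 front 168.20341943153744 rear 263.9815108622015 yaw rel -63.64481094360352
tcp u,v 143.07260552405563 -81.48506133626965 [564.50979431 160.60150577 140.92509128] 9.35
```

Aluminium is done: its front stands about 30 mm out and it is square. Now the brass plate.

Scaled: 30 mm is 0.05, 20 mm is 0.0333.

```bash

echo '{"jaw": [40, 40, 40, 40, 40, 40, 40], "x": [0, 0, 0, 0, 0, 0, 0], "y": [0.0067, 0, 0, 0, 0, 0, 0], "z": [0.0333, 0.05, 0.0333, 0.0133, 0.0033, 0, 0], "drx": [0, 0, 0, 0, 0, 0, 0], "dry": [0, 0, 0, 0, 0, 0, 0], "drz": [0, 0, 0, 0, 0, 0, 0]}' | python3 nudge.py
python3 - <<'E'
from h import *
yaw=np.radians(3.03);st=manip.read_state();c=st["tcp_pos"][:2]-[417.33,234.41];print(c@[np.cos(yaw),np.sin(yaw)],c@[-np.sin(yaw),np.cos(yaw)])
E
```

```text
clock: 9.93
tcp_pos: [565.7, 164.6, 62.5]
eef_rot: [[-0.999, -0.048, 0.002], [-0.048, 0.999, 0.0], [-0.002, 0.0, -1.0]]
ft_force: [-0.4, 0.0, 0.7]
finger_gap: 39.9
grasp_force: 0.0
144.4465463330704 -77.53510008891672
```

Scaled: 6 mm is 0.01, 4 mm is 0.0067.

```bash

echo '{"jaw": [40, 40, 40, 40, 40, 40, 40, 40, 40], "x": [0.01, 0.01, 0.0067, 0.0067, 0.0067, 0.0067, 0.0067, 0.0067, 0.0067], "y": [0, 0, 0, 0, 0, 0, 0, 0, 0], "z": [0, 0, 0, 0, 0, 0, 0, 0, 0], "drx": [0, 0, 0, 0, 0, 0, 0, 0, 0], "dry": [0, 0, 0, 0, 0, 0, 0, 0, 0], "drz": [0, 0, 0, 0, 0, 0, 0, 0, 0]}' | python3 nudge.py
echo '{"jaw": [40, 40, 40, 40, 40], "x": [0.0067, 0.0067, 0.0067, 0, 0], "y": [0, 0, 0, 0, 0], "z": [0, 0, 0, 0, 0], "drx": [0, 0, 0, 0, 0], "dry": [0, 0, 0, 0, 0], "drz": [0, 0, 0, 0, 0]}' | python3 nudge.py
python3 look.py
```

```text
clock: 10.68
tcp_pos: [525.0, 163.2, 61.7]
eef_rot: [[-0.999, -0.049, 0.002], [-0.049, 0.999, 0.0], [-0.002, 0.0, -1.0]]
ft_force: [1.9, 0.1, 1.0]
finger_gap: 40.0
grasp_force: 1.3
clock: 11.1
tcp_pos: [512.2, 162.5, 61.3]
eef_rot: [[-0.999, -0.049, -0.0], [-0.049, 0.999, -0.0], [0.0, -0.0, -1.0]]
ft_force: [2.1, -0.5, 0.5]
finger_gap: 39.8
grasp_force: 0.8
top
alu [445.9  38.4  97.2  70.6   0.9]
brass [451.1 135.8  97.3  23.5   1.1]
black [501.8 186.3 268.1 156.4  40.1]
   u 18.21310689573528 v -197.24618818830734 front -30.403229926774486 rear 66.82944371824505 yaw rel -2.115689008235931
   u 28.481458962215417 v -100.26732550766532 front -20.145589530216224 rear 77.10850745464705 yaw rel -1.907725839614868
   u 81.8446709006233 v -52.5032168503052 front -52.20072399683764 rear 215.89006579808424 yaw rel 37.10705062866211
scene
alu [448.1  38.2 100.3  73.6   3.3]
brass [450.5 159.1 100.8  74.1   2.2]
black [541.6 117.9 147.4  68.1 -65. ]
   u 20.38452760727014 v -197.57317028557736 front -29.76639326064978 rear 70.53544847519007 yaw rel 0.27623483657836934
   u 29.101073463396826 v -77.00212610044984 front -21.278462211652002 rear 79.48060913844566 yaw rel -0.7833867359161375
   u 117.90431855049343 v -122.93269042944438 front 44.190191963579366 rear 191.6184451374075 yaw rel -68.04160621643067
tcp u,v 90.95704583149777 -76.86402758008504 [512.22283    162.46131177  61.03463115] 11.2
```

Front at about -21; push 9 mm more, then retreat upward and clear.

Scaled: -40 mm is -0.0667, -35 mm is -0.0583.

```bash

echo '{"jaw": [40, 40, 40, 40, 40, 40, 40, 40, 40, 40], "x": [0.0067, 0.0067, 0.0017, 0, 0, -0.0167, -0.0417, -0.025, -0.0167, 0], "y": [0, 0, 0, 0, 0, 0, 0, 0, 0, 0], "z": [0, 0, 0, 0, 0, 0, 0, -0.025, -0.0583, -0.0667], "drx": [0, 0, 0, 0, 0, 0, 0, 0, 0, 0], "dry": [0, 0, 0, 0, 0, 0, 0, 0, 0, 0], "drz": [0, 0, 0, 0, 0, 0, 0, 0, 0, 0]}' | python3 nudge.py
echo '{"jaw": [40, 40, 40, 40, 40, 40, 40, 40, 40, 40], "x": [0, 0, 0, 0, 0, 0, 0, 0, 0, 0], "y": [0, -0.0667, -0.0667, -0.0667, -0.0667, -0.0667, -0.0667, -0.0667, 0, 0], "z": [-0.0667, -0.0167, 0, 0, 0, 0, 0, 0, 0, 0], "drx": [0, 0, 0, 0, 0, 0, 0, 0, 0, 0], "dry": [0, 0, 0, 0, 0, 0, 0, 0, 0, 0], "drz": [0, 0, 0, 0, 0, 0, 0, 0, 0, 0]}' | python3 nudge.py
python3 look.py b
```

```text
clock: 12.03
tcp_pos: [562.5, 164.5, 149.2]
eef_rot: [[-0.999, -0.049, -0.006], [-0.048, 0.999, -0.001], [0.006, -0.001, -1.0]]
ft_force: [1.4, 0.8, 0.3]
finger_gap: 40.0
grasp_force: 0.0
clock: 12.87
tcp_pos: [576.5, -116.6, 200.5]
eef_rot: [[-0.999, -0.045, -0.002], [-0.045, 0.999, 0.001], [0.002, 0.001, -1.0]]
ft_force: [0.5, 0.5, 0.8]
finger_gap: 39.9
grasp_force: 0.0
top
alu [447.6  38.3 100.6  70.6   1. ]
brass [440.6 159.1  97.4  70.6   1.1]
black [512.9 281.2  97.9  69.7  -4. ]
   u 19.832546964386744 v -197.40228628966918 front -30.46531985690232 rear 70.13041378567581 yaw rel -1.9843313980102537
   u 19.300178555183148 v -76.39403978913917 front -29.387142154045367 rear 67.98749926441167 yaw rel -1.9060935068130491
   u 97.94938012017433 v 41.66075473565979 front 49.02351494683448 rear 146.87524529351418 yaw rel -7.079072265624999
scene
alu [448.2  38.4 100.5  72.9   2.9]
brass [440.7 158.8 100.7  73.8   2.9]
black [485.9 311.9   0.    0.    0. ]
   u 20.456026265122098 v -197.39442969066982 front -29.808622172377902 rear 70.72067470262209 yaw rel -0.16564395904540996
   u 19.363506318989625 v -76.74147034247763 front -30.996295927104125 rear 69.72330856508337 yaw rel -0.16855576515197734
   u 72.55642277582189 v 73.79199598883609 front 72.55642277582189 rear 72.55642277582189 yaw rel -3.03
tcp u,v 140.59801889134815 -356.3883631496352 [ 576.56973412 -114.04828356  200.73692975] 12.9667
```

View pics/scene_b.png

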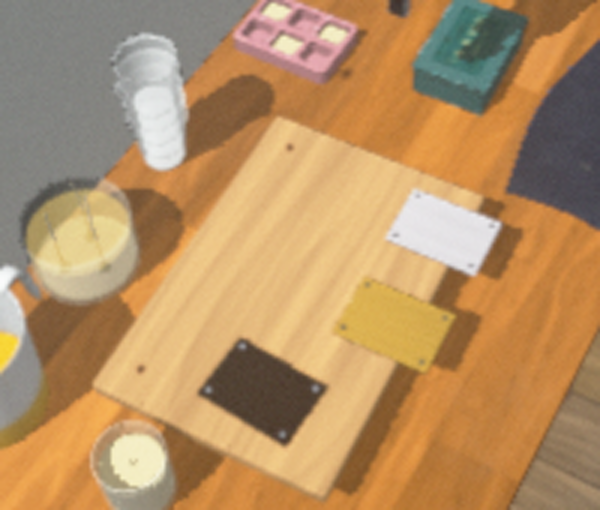

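The crop shows aluminium at (443,230) and brass at (395,322), both overhanging by about 30 mm, square and flat. Black at (263,390) hasn't moved. The arm is clear, so I'm handing in.

```bash
python3 -c "
from station import manip, snapshot
print(manip.finish_job())"
```

```text
the job is handed in; nothing more can be done
None
```

I pushed the brass and aluminium plates until each front edge stood about 30 mm beyond the ledge, square to it (within about 2°) and flat; the black plate did not move, nothing else was disturbed as far as the camera views show, and I handed the job in at about 13 s without getting a verdict back.

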